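# Photograph the egg cup with the two-stage camera release

### The job

Stand the white egg cup upright, balanced on the middle of the domed bottom of the upturned steel cup in front of the camera, without shifting the steel cup, and let go of it. Then take its picture: gently press the button on top of the camera to its halfway stop and keep it there for a full second so that it focuses, then press it fully down, where it locks and starts the self-timer, and take the hand away. Leave everything else where it is.

Things in the scene. Friction and masses are not known exactly. Their poses are not given: they have to be found in the camera images.
- egg_cup_center (a point): centre, half-way up, of the loose white ceramic egg cup, upright on the table, 60 mm tall, about 75 g: flat round foot 38 mm across, 30 mm below this point; waist 20 mm across, 11 to 17 mm above the foot; open bowl 47 mm across at 34 mm above the foot, 48 mm at the rim. Grip across the bowl about 45 mm above the foot. z up
- dome_top (a point): highest point, 80 mm above the table, of the shallow domed bottom (dome radius 90 mm, 66 mm across) of the upturned stainless steel cup (loose, 220 g, 78 mm across at the table, 67 mm below the dome). The egg cup's flat foot rests on it stably if set within about 8 mm of this point and let go gently. z up
- button_seat (a point): point on the camera's flat top deck, 138 mm above the table, straight under the centre of the release button: an aluminium disc 20 mm across, slightly domed, pressed straight down. It is a screw-in button: at rest its top stands 14 to 21 mm above this point, different each time and not reported, so find it by touch. z up, y where the lens looks, x along the body towards the button's end
- camera: black camera fixed on a stand, looking along its +y at the upturned steel cup. Body 112 mm along x, 38 mm along y, top deck 138 mm above the table; lens 34 mm long towards +y. Origin on the table under the middle of the body; the button is 34 mm towards +x
- half (a joint): first stage of the release button, m pressed down: 0 at rest, 0.004 at the halfway stop. Light spring: 1.5 N at the start, 3.5 N at the stop; it springs back to 0 when let go
- full (a joint): second stage of the button, m pressed down beyond the halfway stop: 0 until pressed, 0.004 fully down on a hard stop. It gives only above about 11 N, resists with that all the way and stays where it is pushed: it does not come back up. Fully down, the button top is 8 mm lower than at rest; let go, it rises 4 mm
- coffee_cup: small white ceramic coffee cup with a handle, 60 mm across, 55 mm tall (origin: centre of its underside, on the table). A bystander: leave alone
- dip_bowl: small white ceramic dip bowl, 76 mm across, 32 mm tall (origin: centre of its underside). A bystander: leave alone
- tumbler: open steel tumbler standing the right way up, 72 mm across, 85 mm tall (origin: centre of its underside). A bystander, not the stand for the egg cup
- funnel: green plastic funnel standing on its wide mouth, 80 mm across, 85 mm tall, thin spout up (origin: centre of its underside). A bystander
- brush: blue scrubbing brush lying bristles down, 50 x 150 mm, 61 mm tall with its bow handle (origin: centre of its underside, long along its y). A bystander
- soap: clear plastic soap bottle, 60 mm across, 170 mm tall (origin: centre of its underside). A bystander
Things that resemble listed ones, but are neither listed nor needed, are in the scene too. Leave any blue or red look-alike of the part that bears egg_cup_center alone.

How it is judged:
By the outcome, as a careful person would: the job done as asked, in the order asked, and still so for the second after the job is handed in, with the robot touching nothing.
It also fails if it takes over 58 s, if anything falls off the work surface, if the arm or the gripper's body presses on something with over 40 N, if the wrist force passes 120 N, or if a joint passes its speed limit or range.

### The arm

A 6-joint arm with a two-finger parallel gripper is mounted at the origin on the work surface. World frame = base frame: x ahead of the robot, y to its left, z up, the work surface at z = 0. Lengths are in m, angles in rad, forces in N, time in s.
With the tool pointing down it reaches from about 0.35 to 0.95 m from the base axis. Payload 17.4 kg.
Tool frame: the origin (TCP) lies at the very end of the fingers, on their centre line; the grasp point (between the pads) lies 19 mm behind it; z points along the fingers, y is the direction in which the jaws open and shut (so a half turn about z gives the same grasp; the last joint's range is limited). The gripper opens to 93 mm and grips with 3 to 60 N. Pads are 15 mm wide; open, the fingers measure 128 mm over their backs; the gripper's body (75 mm by 188 mm) begins 65 mm behind the grasp point.
Start: joints at [-1.163, 0.116, 1.442, -0, 1.584, -0.038], TCP at [0.291, -0.609, 0.219] pointing down, gripper open.
Joint ranges: [-2.83, 2.83], [-0.83, 2.19], [0.07, 2.5], [-1.14, 4.28], [0.01, 3], [-2.97, 2.97]. Speed limits (rad/s): [1.89, 1.89, 2.22, 3.14, 3.14, 3.14].

### API

Orientations are given as [roll, pitch, yaw] about the fixed x, y, z axes, in that order (R = Rz(yaw) Ry(pitch) Rx(roll)).
In Python, from bench import ctrl gives the robot as it stands.
- The arm moves only by the shell command python3 -m inch 'ROWS'. ROWS is JSON, a list of rows, each an object with "delta_rot": the turn, a rotation vector about the tool's x, y, z in rad, a list of three; "linear": the shift along the tool's x, y, z in m, a list of three; "hand": the opening, from -1 (shut) to 1 (fully open). A call has 1 to 5 rows; each row shifts and turns the commanded pose from where the row before left it, along the tool's axes as they then stand; what a row does not reach is not made up. A row lasts 1/12 s, in which the tool goes at most 41.7 mm and 7.16 degrees, less where a joint would pass 70% of its speed; a pose out of reach is approached as far as the arm can. A call with a gripper value outside its range is refused whole. The fingers move at their own pace and stop on an object; the grip force is fixed at half the most. Time passes only in rows, so rows that do not move let the fingers close. It gives the time, the measured TCP pose, the force and the opening at its end, in the units of the state.
- ctrl.observe(): the state, without advancing time (a new reading comes with each control period).
- ctrl.capture(name): name is "side" or "top"; returns a dict with "image" (400x640x3 uint8, blue, green, red), "intrinsics" (3x3 intrinsics, pixels), "R" (3x3) and "t" (3): a world point X has camera coordinates R X + t. Camera axes: x right, y down, z forward; pixel columns grow to the right and rows downward; lengths in m; the calibration is good to about 2 mm. A picture is of the moment at which its call begins. There is no depth.
- ctrl.sign_off(): hands the job in, once; it reports no verdict.
Trained networks look in the newest picture that a camera, given by its name, has taken for a name from the list of things; names that differ only in an ending like _2 or _b are one class to them, and where a whole thing is asked for, a point or a joint stands for the part that bears it (a point fixed in the world has none). Each returns a list of dicts, best first, with "confidence" (0 to 1); they miss things now and then, are a little off and sometimes report something else, mostly with a low value. They report only what shows in the picture. A call takes as long as a camera call. They do not tell look-alikes from the thing itself.
- ctrl.search_frame(query, camera): "position" ([column, row] in pixels, amid what is visible of it).
- ctrl.outline_of(query, camera): "pixels" (400x640 bool, what is visible of it) and "position" ([column, row] in pixels, amid what is visible of it).
The state is a dict: "t": time; "joints": joint angles; "joint_velocities": joint speeds; "effort": joint torques, N m; "position": TCP position; "ee_rot": TCP orientation; "force": force on the tool from outside, world axes, zero at the start; "wrist_torque": the same for the moment, N m; "width": opening from 0.0 (shut) to 1.0 (fully open).
Only numpy, scipy, OpenCV 4.12 (cv2) and the standard library are available. Lean on these libraries where they do the work, as an engineer would, in place of code of your own. Each camera call takes 0.05 s, during which the arm holds its last target.

## Working session

There is one attempt and no reset: what is moved stays moved. The work goes in short steps, Python scripts to look and compute and a shell command to move; the robot and the scene stay as the last step left them, time stands still between calls to the robot, and variables do not carry over. Pictures are saved under pics/ and viewed, and the job is handed in when it is done.

```bash
ls; mkdir -p pics; python3 - <<'E'
from bench import ctrl
import cv2
print(ctrl.observe())
for n in ["side","top"]:
    c=ctrl.capture(n); cv2.imwrite(f"pics/{n}0.png",c["image"]); print(n,c["intrinsics"],c["R"],c["t"])
    for q in ["egg_cup_center","dome_top","button_seat","camera","tumbler","coffee_cup","dip_bowl"]:
        print(q,[( [round(float(v)) for v in d["position"]],round(float(d["confidence"]),2)) for d in ctrl.search_frame(q,n)])
E
```

```text
pics
{'t': 0.0, 'joints': array([-1.16276434e+00,  1.16455606e-01,  1.44226765e+00,  2.18205677e-05,
        1.58398817e+00, -3.77782055e-02]), 'joint_velocities': array([ 0.00046088,  0.00014397, -0.0002152 ,  0.00023323, -0.00018437,
       -0.00067559]), 'effort': array([-1.29925131e-03, -7.21253943e+01, -6.22618461e+01,  7.77890277e-02,
        2.35163601e-02, -9.49218338e-05]), 'position': array([ 0.29098244, -0.60883313,  0.21792418]), 'ee_rot': array([-3.14047550e+00, -6.40586571e-05,  4.45810436e-01]), 'force': array([0.25198713, 0.24298023, 0.0108634 ]), 'wrist_torque': array([ 0.00580348,  0.003169  , -0.06809639]), 'width': 0.9981175752895581}
side [[434.59173727   0.         318.61705152]
 [  0.         434.59173727 201.19680072]
 [  0.           0.           1.        ]] [[-0.97759737 -0.2104781  -0.00153626]
 [-0.15706253  0.73432073 -0.66038204]
 [ 0.14012406 -0.64534645 -0.75092823]] [0.52699193 0.1830411  0.99566381]
egg_cup_center [([283, 302], 0.91), ([239, 314], 0.71), ([295, 267], 0.62), ([307, 109], 0.54)]
dome_top [([308, 223], 0.59)]
button_seat [([318, 158], 0.78)]
camera [([319, 157], 0.88)]
tumbler [([210, 252], 0.84)]
coffee_cup [([309, 379], 0.61)]
dip_bowl []
top [[506.48370783   0.         320.49991889]
 [  0.         506.48370783 209.73615649]
 [  0.           0.           1.        ]] [[ 0.00459189 -0.99989176  0.01397815]
 [-0.99329268 -0.0061757  -0.11546217]
 [ 0.115536   -0.0133542  -0.99321352]] [-0.06592145  0.59170818  1.47195381]
egg_cup_center [([266, 213], 0.77), ([218, 184], 0.71), ([229, 217], 0.58)]
dome_top []
button_seat [([374, 210], 0.83)]
camera [([374, 210], 0.94)]
tumbler [([264, 145], 0.97), ([317, 154], 0.58)]
coffee_cup [([183, 241], 0.86), ([232, 259], 0.4), ([313, 217], 0.37)]
dip_bowl [([234, 258], 0.89), ([231, 214], 0.17)]
```

View pics/side0.png

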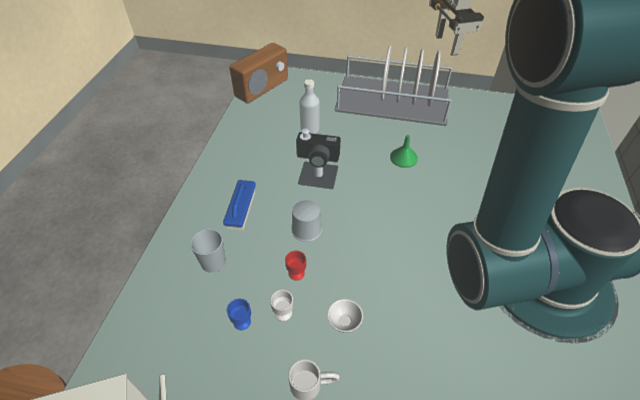

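View pics/top0.png

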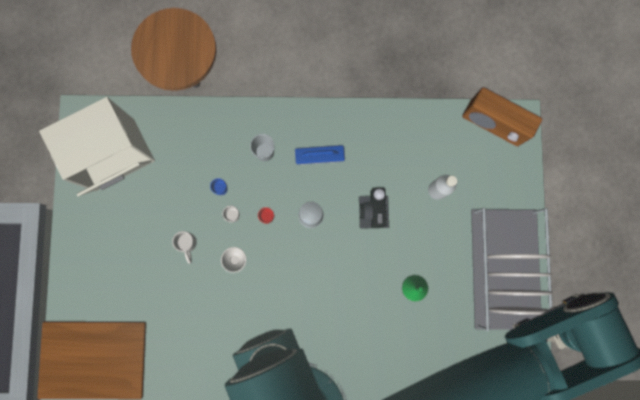

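```bash
python3 - <<'E'
import cv2
a=cv2.imread("pics/top0.png")[120:290,150:420]; cv2.imwrite("pics/topc.png",cv2.resize(a,None,fx=2.9,fy=2.9,interpolation=2))
a=cv2.imread("pics/side0.png")[90:400,170:430]; cv2.imwrite("pics/sidec.png",cv2.resize(a,(503,600),interpolation=2))
E
```

```text
(no output)
```

View pics/topc.png

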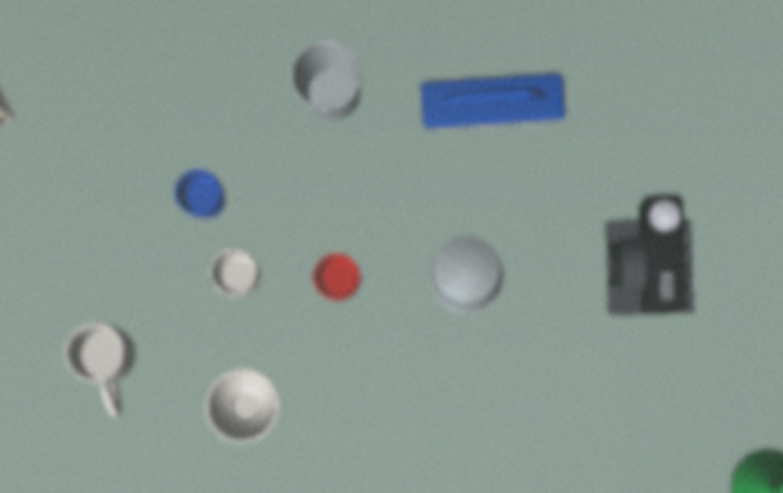

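View pics/sidec.png

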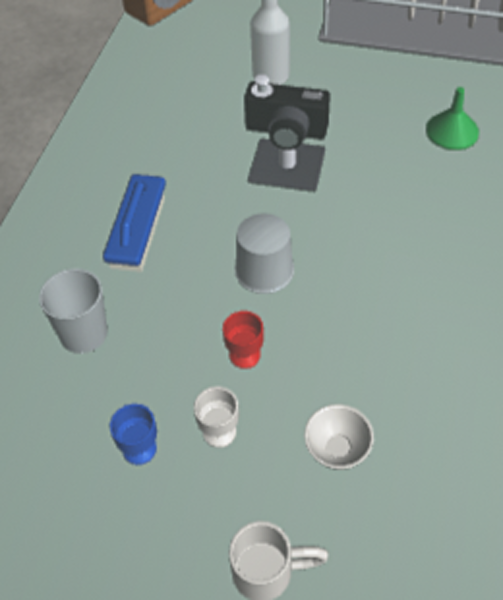

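The white egg cup is at side (283,305) / top (231,214). The look-alikes are blue at side (239,314) / top (219,186) and red at side (296,266) / top (266,215). In the crops the white one is clearly white, with a foot, waist and bowl. The upturned steel cup is at side (307,220) / top (311,214). The open tumbler is at side (210,252). The button is at side (305,134) / top (379,195).

```bash
cat > h.py <<'E'
import numpy as np, cv2
from scipy.optimize import minimize
def hull_mask(pts,cap,S=4):
    c=(cap["R"]@pts.T).T+cap["t"]; p=(cap["intrinsics"]@c.T).T; p=p[:,:2]/p[:,2:]
    return p
def circ(x,y,z,r,n=40):
    a=np.linspace(0,2*np.pi,n,endpoint=False); return np.c_[x+r*np.cos(a),y+r*np.sin(a),np.full(n,z)]
def render(profile,x,y,z0,cap,sh=(400,640)):
    m=np.zeros(sh,np.uint8)
    for (z1,r1),(z2,r2) in zip(profile[:-1],profile[1:]):
        p=hull_mask(np.r_[circ(x,y,z0+z1,r1),circ(x,y,z0+z2,r2)],cap)
        cv2.fillConvexPoly(m,np.round(cv2.convexHull(p.astype(np.float32))*256).astype(np.int32),255,cv2.LINE_AA,8)
    return m.astype(float)/255
EGG=[(0,.019),(.004,.019),(.011,.010),(.017,.010),(.034,.0235),(.06,.024)]
STEEL=[(0,.039),(.067,.0365),(.0738,.033),(.077,.025),(.0795,.0095),(.08,.001)]
def pix(P,cap):
    return hull_mask(np.atleast_2d(P),cap)
def ray(uv,cap,z):
    d=cap["R"].T@np.linalg.inv(cap["intrinsics"])@np.r_[uv,1]; o=-cap["R"].T@cap["t"]
    return o+d*(z-o[2])/d[2]
def fit(prof,masks,caps,x0,z0=0.):
    f=lambda v:sum(np.abs(render(prof,v[0],v[1],z0,c)-m).sum()/m.sum() for m,c in zip(masks,caps))
    r=minimize(f,x0,method="Nelder-Mead",options=dict(initial_simplex=[x0,[x0[0]+.006,x0[1]],[x0[0],x0[1]+.006]],xatol=1e-5))
    return r.x,r.fun
E
python3 - <<'E'
from bench import ctrl
from h import *
caps={}
M={}
for n in ["side","top"]:
    c=caps[n]=ctrl.capture(n)
    for q in ["egg_cup_center","dome_top","button_seat"]:
        M[n,q]=[(d["pixels"],np.round(d["position"],1),round(float(d["confidence"]),2),int(d["pixels"].sum())) for d in ctrl.outline_of(q,n)]
        print(n,q,[m[1:] for m in M[n,q]])
np.save("caps.npy",caps,allow_pickle=True); 
import pickle; pickle.dump((caps,M),open("m.pkl","wb"))
# own color masks
hsv={n:cv2.cvtColor(caps[n]["image"],cv2.COLOR_BGR2HSV) for n in caps}
for n,b in [("side",(265,285,300,325)),("top",(215,200,247,229))]:
    x0,y0,x1,y1=b; print(n); print(hsv[n][y0:y1:3,x0:x1:3,1])
for n,uv,z in [("side",(283,305),.03),("top",(231.5,214),.06),("side",(307,206),.08),("top",(311.5,214),.08),("side",(305,134),.155),("top",(379,195),.155)]:
    print(n,uv,ray(uv,caps[n],z).round(4))
E
```

```text
side egg_cup_center [(array([238. , 314.6]), 0.77, 559), (array([280.9, 304.7]), 0.75, 607), (array([294.4, 263.1]), 0.71, 505)]
side dome_top [(array([307.7, 223.1]), 0.85, 1015)]
side button_seat [(array([316.3, 158.6]), 0.87, 2034), (array([308.5, 379.4]), 0.18, 1292)]
top egg_cup_center [(array([267.1, 213.5]), 0.79, 213), (array([217.4, 184.9]), 0.71, 235), (array([233.2, 216.5]), 0.56, 225)]
top dome_top [(array([309.3, 215.2]), 0.68, 551)]
top button_seat [(array([375.2, 213.1]), 0.73, 1046)]
side
[[29 26 28 29 29 28 29 28 28 28 28 28]
 [28 26 28 28 29 31 31 28 28 28 28 29]
 [28 28 29 26  6  9  9  8 19 28 28 29]
 [28 26 25  9  9  8  8  8  5 24 28 28]
 [28 30  9  9  9 10  9  9  8  9 28 27]
 [28 30  8 10  4  6  9  8  7 10 29 29]
 [28 28  8  6  9  9  9  8  6  9 31 28]
 [28 29 14  8  9  8  9  9  9  9 29 29]
 [27 28 29  8  7 10  8  9  9 15 28 29]
 [30 29 29 15  6  7  6  8  9 20 29 29]
 [28 29 29 28  8  9  8  2  5 26 29 29]
 [30 29 29 29  7  9  6  2  8 29 29 28]
 [29 29 29 29 28 26 17 27 29 29 29 29]
 [29 30 29 28 28 26 28 28 28 29 29 28]]
top
[[28 28 29 30 28 28 28 26 29 28 28]
 [28 29 30 28 32 28 30 30 28 29 28]
 [29 29 29 27 11  8  7 23 28 28 29]
 [28 29 23  7 10 10 10  8 27 28 26]
 [28 29 22  5 12  9 12 12 20 26 27]
 [28 28 24  7 10 11 12 11 16 26 26]
 [28 27 26  8  9 11 11  9 21 28 28]
 [27 28 30 27 11  9  9 17 28 28 27]
 [26 29 28 29 26 29 30 29 28 31 29]
 [29 26 27 29 31 27 29 27 29 28 28]]
side (283, 305) [0.5732 0.2008 0.03  ]
top (231.5, 214) [0.575 0.197 0.06 ]
side (307, 206) [ 0.5757 -0.0385  0.08  ]
top (311.5, 214) [ 0.5743 -0.0362  0.08  ]
side (305, 134) [ 0.6192 -0.2093  0.155 ]
top (379, 195) [ 0.6199 -0.2218  0.155 ]
```

```bash
python3 - <<'E'
from h import *
import pickle
caps,M=pickle.load(open("m.pkl","rb"))
def smask(n,box,fg,bg=29):
    h=cv2.cvtColor(caps[n]["image"],cv2.COLOR_BGR2HSV)[:,:,1].astype(float)
    m=np.clip((bg-h)/(bg-fg),0,1); m[m<.3]=0
    o=np.zeros_like(m); x0,y0,x1,y1=box; o[y0:y1,x0:x1]=m[y0:y1,x0:x1]; return o
E1=smask("side",(266,285,299,325),9); E2=smask("top",(218,203,245,227),10)
S=caps["side"]; T=caps["top"]
for ms,cs in [((E1,),(S,)),((E2,),(T,)),((E1,E2),(S,T))]: print("egg",fit(EGG,ms,cs,[.574,.199]))
for n,b in (("side",(285,195,330,245)),("top",(292,195,331,233))):
    h=cv2.cvtColor(caps[n]["image"],cv2.COLOR_BGR2HSV)[:,:,1]; x0,y0,x1,y1=b; print(h[y0:y1:4,x0:x1:4])
A1=smask("side",(285,195,330,245),14); A2=smask("top",(292,195,331,233),14)
for ms,cs in [((A1,),(S,)),((A2,),(T,)),((A1,A2),(S,T))]: print("steel",fit(STEEL,ms,cs,[.575,-.037]))
a=S["image"][115:195,285:350]; cv2.imwrite("pics/cs.png",cv2.resize(a,None,fx=7,fy=7,interpolation=cv2.INTER_CUBIC))
a=T["image"][180:232,350:400]; cv2.imwrite("pics/ct.png",cv2.resize(a,None,fx=11,fy=11,interpolation=cv2.INTER_CUBIC))
E
```

```text
egg (array([0.57439408, 0.20366825]), np.float64(0.10076944256219261))
egg (array([0.57727907, 0.20215462]), np.float64(0.10992743554114559))
egg (array([0.57628253, 0.20263069]), np.float64(0.26195459121949677))
[[30 29 29 28 28 29 28 29 28 29 29 29]
 [29 31 29 28 29 27 29 28 28 28 29 29]
 [29 29 28 16 15 14 16 18 28 28 29 29]
 [29 31 20 13 15 16 15 16 15 29 29 29]
 [31 28 16 15 16 15 16 14 15 31 29 29]
 [29 29 17 16 15 15 15 14 15 29 29 27]
 [29 28 16 16 15 15 15 16 14 28 29 29]
 [28 28 16 16 17 17 15 16 15 27 29 27]
 [28 28 15 13 15 15 16 14 15 14 29 29]
 [28 28 15 13 14 16 15 15 15 16 27 29]
 [28 28 22 15 12 14 16 15 14 29 27 27]
 [28 28 29 22 12 15 17 22 29 29 29 27]
 [28 29 29 28 28 28 26 27 27 29 27 27]]
[[27 28 28 31 28 29 28 25 30 30]
 [29 28 28 29 29 29 29 27 29 29]
 [28 28 29 21 13 15 19 29 31 28]
 [29 31 25 17 16 16 15 19 28 26]
 [29 29 15 14 14 15 16 15 30 26]
 [23 25 11 13 16 16 14 18 29 28]
 [26 27 12 18 16 16 14 17 26 29]
 [26 32 24 16 21 14 15 22 26 28]
 [28 27 27 22 20 18 25 30 28 26]
 [29 28 28 29 29 30 31 27 28 30]]
steel (array([ 0.57702161, -0.03236904]), np.float64(0.22862938278759778))
steel (array([ 0.57735214, -0.03289379]), np.float64(0.3023013658512776))
steel (array([ 0.57733573, -0.03283592]), np.float64(0.5312873132473384))
```

View pics/cs.png

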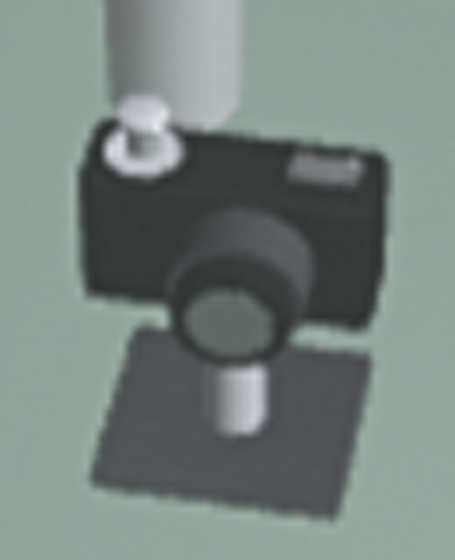

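View pics/ct.png

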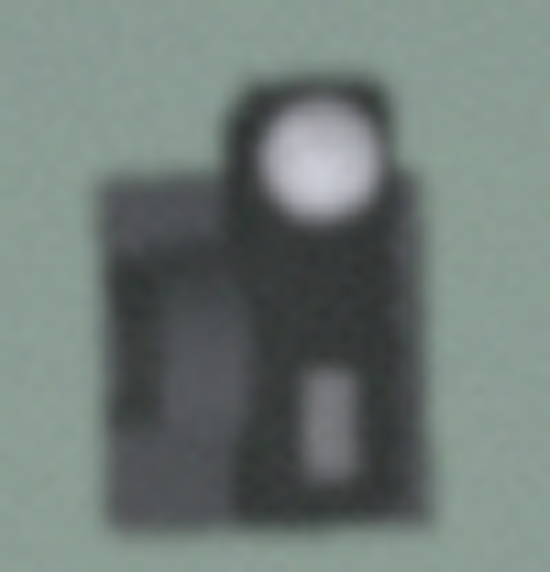

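The crops show the button disc at side (305.0,130.7) and its collar at (305.0,136.0), with the disc at top (378.6,193.9). The two views of the steel cup agree within 1 mm.

```bash
cat >> h.py <<'E'
from scipy.spatial.transform import Rotation as Ro
def togo(P,ctrl):
    s=ctrl.observe(); R=Ro.from_euler("xyz",s["ee_rot"]).as_matrix()
    print("t",round(s["t"],2),"pos",s["position"].round(4),"rot",s["ee_rot"].round(4),"F",s["force"].round(2),"w",round(s["width"],3))
    print("tool delta mm",(R.T@(np.array(P)-s["position"])*1000).round(1))
E
python3 - <<'E'
from h import *
from bench import ctrl
import pickle
caps,M=pickle.load(open("m.pkl","rb")); S=caps["side"];T=caps["top"]
print("collar",ray((305,136),S,.140)); 
for z in (.152,.155,.159): print(z,ray((305,130.7),S,z),ray((378.6,193.9),T,z))
# camera outline in top: deck edges z=.138
for uv in [(350+235/11,180+80/11),(350+390/11,180+80/11),(350+240/11,180+520/11),(350+400/11,180+520/11)]: print(ray(uv,T,.138))
togo([.576,.2027,.12],ctrl)
E
```

```text
collar [ 0.62185435 -0.21895653  0.14      ]
0.152 [ 0.62308678 -0.22545934  0.152     ] [ 0.62335156 -0.2210923   0.152     ]
0.155 [ 0.62217231 -0.22192756  0.155     ] [ 0.62290484 -0.22070406  0.155     ]
0.159 [ 0.62095301 -0.21721852  0.159     ] [ 0.62230921 -0.2201864   0.159     ]
[ 0.64397121 -0.20285786  0.138     ]
[ 0.64424077 -0.24221564  0.138     ]
[ 0.53215718 -0.20333025  0.138     ]
[ 0.5323878  -0.24358666  0.138     ]
t 1.2 pos [ 0.291  -0.609   0.2186] rot [-3.1416  0.      0.4458] F [-0.24 -0.28 -0.32] w 0.998
tool delta mm [ 607.1 -609.5   98.6]
```

```bash
for i in 1; do :; done
python3 -m inch '[{"delta_rot":[0,0,0],"linear":[0.012,-0.012,0],"hand":0.6},{"delta_rot":[0,0,0],"linear":[0.026,-0.026,0],"hand":0.6},{"delta_rot":[0,0,0],"linear":[0.026,-0.026,0],"hand":0.6},{"delta_rot":[0,0,0],"linear":[0.026,-0.026,0],"hand":0.6},{"delta_rot":[0,0,0],"linear":[0.026,-0.026,0],"hand":0.6}]'
python3 -m inch '[{"delta_rot":[0,0,0],"linear":[0.026,-0.026,0],"hand":0.6},{"delta_rot":[0,0,0],"linear":[0.026,-0.026,0],"hand":0.6},{"delta_rot":[0,0,0],"linear":[0.026,-0.026,0],"hand":0.6},{"delta_rot":[0,0,0],"linear":[0.026,-0.026,0],"hand":0.6},{"delta_rot":[0,0,0],"linear":[0.026,-0.026,0],"hand":0.6}]'
python3 -m inch '[{"delta_rot":[0,0,0],"linear":[0.026,-0.026,0],"hand":0.6},{"delta_rot":[0,0,0],"linear":[0.026,-0.026,0],"hand":0.6},{"delta_rot":[0,0,0],"linear":[0.026,-0.026,0],"hand":0.6},{"delta_rot":[0,0,0],"linear":[0.026,-0.026,0],"hand":0.6},{"delta_rot":[0,0,0],"linear":[0.026,-0.026,0],"hand":0.6}]'
```

```text
t: 1.62
position: [0.3458, -0.4528, 0.2185]
ee_rot: [3.142, -0.0, 0.445]
force: [1.3, -0.1, 0.1]
width: 0.801
t: 2.03
position: [0.4071, -0.2793, 0.2189]
ee_rot: [3.141, -0.0, 0.445]
force: [1.0, -0.2, 0.6]
width: 0.8
t: 2.45
position: [0.4683, -0.1059, 0.219]
ee_rot: [3.141, -0.001, 0.446]
force: [1.2, 0.1, -0.6]
width: 0.802
```

```bash
python3 -m inch '[{"delta_rot":[0,0,0],"linear":[0.026,-0.026,0],"hand":0.6},{"delta_rot":[0,0,0],"linear":[0.026,-0.026,0],"hand":0.6},{"delta_rot":[0,0,0],"linear":[0.026,-0.026,0],"hand":0.6},{"delta_rot":[0,0,0],"linear":[0.026,-0.026,0],"hand":0.6},{"delta_rot":[0,0,0],"linear":[0.026,-0.026,0.0],"hand":0.6}]'
python3 -m inch '[{"delta_rot":[0,0,0],"linear":[0.026,-0.026,0.01],"hand":0.6},{"delta_rot":[0,0,0],"linear":[0.026,-0.026,0.015],"hand":0.6},{"delta_rot":[0,0,0],"linear":[0.026,-0.026,0.02],"hand":0.6},{"delta_rot":[0,0,0],"linear":[0.012,-0.012,0.025],"hand":0.6},{"delta_rot":[0,0,0],"linear":[0.006,-0.006,0.02],"hand":0.6}]'
python3 - <<'E'
from h import *
from bench import ctrl
for n in ("side","top"):
    c=ctrl.capture(n); cv2.imwrite(f"pics/{n}1.png",c["image"])
    a=c["image"][250:350,220:360] if n=="side" else c["image"][170:260,180:300]
    cv2.imwrite(f"pics/{n}1c.png",cv2.resize(a,None,fx=5,fy=5,interpolation=2))
togo([.576,.2027,.026],ctrl)
E
```

```text
t: 2.87
position: [0.5296, 0.0677, 0.2189]
ee_rot: [3.141, -0.001, 0.446]
force: [-0.3, -1.2, 0.3]
width: 0.803
t: 3.28
position: [0.5746, 0.196, 0.1268]
ee_rot: [-3.141, 0.001, 0.448]
force: [-0.4, -0.0, -0.3]
width: 0.801
t 3.38 pos [0.5732 0.1944 0.125 ] rot [-3.1406  0.0054  0.4475] F [ 0.63 -0.18 -0.03] w 0.799
tool delta mm [ 6.6 -6.2 98.9]
```

View pics/side1c.png

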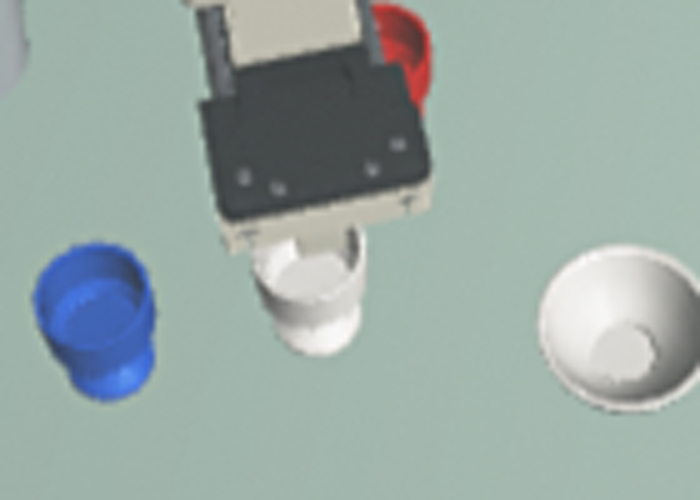

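```bash
python3 -m inch '[{"delta_rot":[0,0,0],"linear":[0.0066,-0.0062,0],"hand":0.6},{"delta_rot":[0,0,0],"linear":[0,0,0.012],"hand":0.6},{"delta_rot":[0,0,0],"linear":[0,0,0.02],"hand":0.6},{"delta_rot":[0,0,0],"linear":[0,0,0.012],"hand":0.6},{"delta_rot":[0,0,0],"linear":[0,0,0],"hand":0.6}]'
python3 - <<'E'
from h import *
from bench import ctrl
for n in ("side","top"):
    c=ctrl.capture(n)
    a=c["image"][250:350,220:360] if n=="side" else c["image"][170:260,180:300]
    cv2.imwrite(f"pics/{n}2c.png",cv2.resize(a,None,fx=5,fy=5,interpolation=2))
togo([.576,.2027,.026],ctrl)
E
```

```text
t: 3.8
position: [0.577, 0.2012, 0.0826]
ee_rot: [-3.141, 0.003, 0.445]
force: [0.0, 1.0, -1.1]
width: 0.799
t 3.9 pos [0.578  0.2016 0.0853] rot [ 3.1416e+00 -2.0000e-04  4.4520e-01] F [-0.11 -0.1   0.15] w 0.798
tool delta mm [-1.3 -1.8 59.3]
```

View pics/side2c.png

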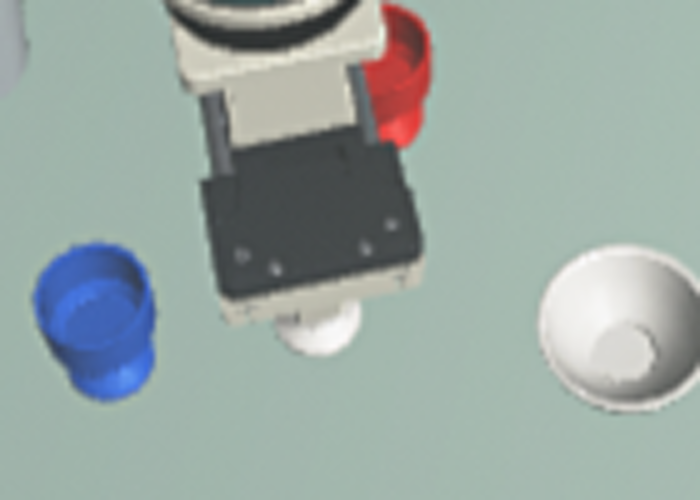

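View pics/top2c.png

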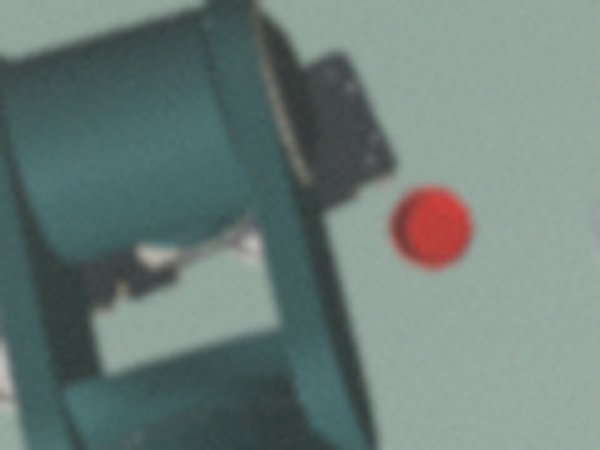

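```bash
python3 -m inch '[{"delta_rot":[0,0,0],"linear":[-0.001,-0.0018,0.01],"hand":0.6},{"delta_rot":[0,0,0],"linear":[0,0,0.02],"hand":0.6},{"delta_rot":[0,0,0],"linear":[0,0,0.018],"hand":0.6},{"delta_rot":[0,0,0],"linear":[0,0,0.01],"hand":0.6},{"delta_rot":[0,0,0],"linear":[0,0,0],"hand":0.6}]'
python3 - <<'E'
from h import *
from bench import ctrl
togo([.576,.2027,.026],ctrl)
E
```

```text
t: 4.32
position: [0.5752, 0.2029, 0.0247]
ee_rot: [-3.141, 0.003, 0.446]
force: [-0.6, -0.1, -0.1]
width: 0.801
t 4.32 pos [0.5752 0.2029 0.0247] rot [-3.1412e+00  2.6000e-03  4.4580e-01] F [-0.64 -0.14 -0.1 ] w 0.801
tool delta mm [ 0.6  0.5 -1.3]
```

Close the fingers, then lift.

```bash
python3 -m inch '[{"delta_rot":[0,0,0],"linear":[0,0,0],"hand":0.3},{"delta_rot":[0,0,0],"linear":[0,0,0],"hand":0.15},{"delta_rot":[0,0,0],"linear":[0,0,0],"hand":0.05},{"delta_rot":[0,0,0],"linear":[0,0,0],"hand":-0.1},{"delta_rot":[0,0,0],"linear":[0,0,0],"hand":-0.3}]'
python3 -m inch '[{"delta_rot":[0,0,0],"linear":[0,0,0],"hand":-0.5},{"delta_rot":[0,0,0],"linear":[0,0,0],"hand":-0.5},{"delta_rot":[0,0,0],"linear":[0,0,0],"hand":-0.5}]'
python3 - <<'E'
from h import *
from bench import ctrl
c=ctrl.capture("side")
cv2.imwrite("pics/side3c.png",cv2.resize(c["image"][230:350,220:360],None,fx=5,fy=5,interpolation=2))
togo([.576,.2027,.026],ctrl)
E
```

```text
t: 4.73
position: [0.5765, 0.2033, 0.0275]
ee_rot: [3.142, -0.001, 0.446]
force: [-1.0, 1.7, 3.9]
width: 0.506
t: 4.98
position: [0.5766, 0.2034, 0.0275]
ee_rot: [3.142, -0.001, 0.446]
force: [-0.4, 0.7, 7.0]
width: 0.501
t 5.03 pos [0.5766 0.2034 0.0275] rot [ 3.1416e+00 -1.1000e-03  4.4580e-01] F [-0.9   0.76  6.29] w 0.501
tool delta mm [-0.8  0.4  1.5]
```

View pics/side3c.png

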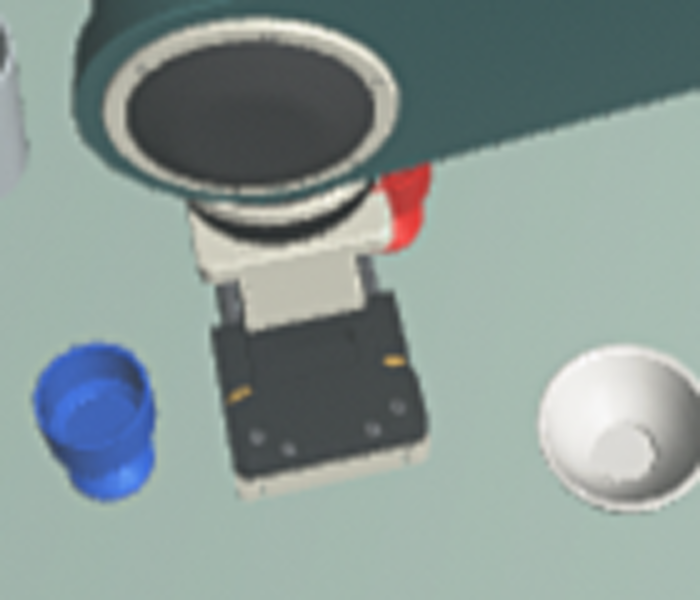

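```bash
python3 -m inch '[{"delta_rot":[0,0,0],"linear":[0,0,-0.006],"hand":-0.5},{"delta_rot":[0,0,0],"linear":[0,0,-0.02],"hand":-0.5},{"delta_rot":[0,0,0],"linear":[0,0,-0.03],"hand":-0.5},{"delta_rot":[0,0,0],"linear":[0,0,-0.03],"hand":-0.5},{"delta_rot":[0,0,0],"linear":[0,0,-0.03],"hand":-0.5}]'
python3 -m inch '[{"delta_rot":[0,0,0],"linear":[-0.006,0.012,-0.014],"hand":-0.5},{"delta_rot":[0,0,0],"linear":[-0.013,0.027,0],"hand":-0.5},{"delta_rot":[0,0,0],"linear":[-0.013,0.027,0],"hand":-0.5},{"delta_rot":[0,0,0],"linear":[-0.013,0.027,0],"hand":-0.5},{"delta_rot":[0,0,0],"linear":[-0.013,0.027,0],"hand":-0.5}]'
python3 -m inch '[{"delta_rot":[0,0,0],"linear":[-0.013,0.027,0],"hand":-0.5},{"delta_rot":[0,0,0],"linear":[-0.013,0.027,0],"hand":-0.5},{"delta_rot":[0,0,0],"linear":[-0.01,0.021,0],"hand":-0.5},{"delta_rot":[0,0,0],"linear":[-0.006,0.012,0],"hand":-0.5},{"delta_rot":[0,0,0],"linear":[0,0,0],"hand":-0.5}]'
python3 - <<'E'
from h import *
from bench import ctrl
c=ctrl.capture("side"); cv2.imwrite("pics/side4.png",c["image"]);
cv2.imwrite("pics/side4c.png",cv2.resize(c["image"][120:260,230:390],None,fx=4,fy=4,interpolation=2))
togo([.5772,-.0328,.135],ctrl)
E
```

```text
t: 5.45
position: [0.5758, 0.203, 0.1441]
ee_rot: [-3.142, 0.001, 0.446]
force: [0.1, -0.1, -0.7]
width: 0.503
t: 5.87
position: [0.575, 0.068, 0.1563]
ee_rot: [-3.142, 0.001, 0.446]
force: [0.5, -0.0, -1.2]
width: 0.504
t: 6.28
position: [0.5748, -0.0292, 0.1563]
ee_rot: [3.142, 0.001, 0.443]
force: [0.4, -0.5, -0.2]
width: 0.5
t 6.33 pos [ 0.5749 -0.0278  0.1564] rot [-3.1413e+00  5.0000e-04  4.4380e-01] F [ 0.51 -0.02  0.11] w 0.501
tool delta mm [-0.1  5.5 21.4]
```

View pics/side4c.png

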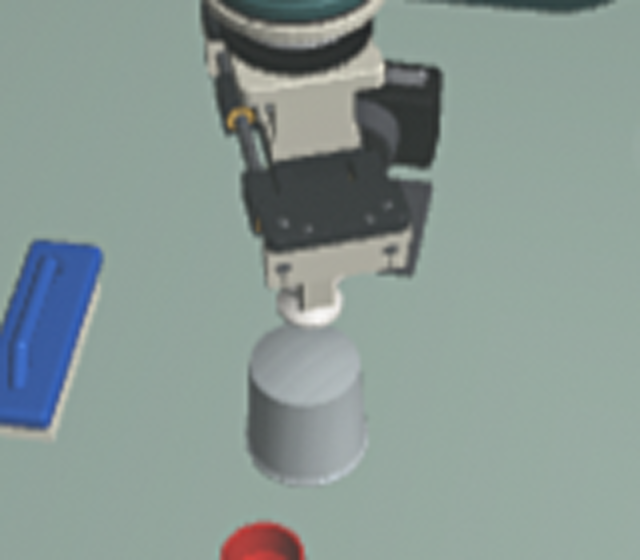

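```bash
python3 -m inch '[{"delta_rot":[0,0,0],"linear":[0,0.0055,0.008],"hand":-0.5},{"delta_rot":[0,0,0],"linear":[0,0,0.015],"hand":-0.5},{"delta_rot":[0,0,0],"linear":[0,0,0.012],"hand":-0.5},{"delta_rot":[0,0,0],"linear":[0,0,0.003],"hand":-0.5},{"delta_rot":[0,0,0],"linear":[0,0,0],"hand":-0.5}]'
python3 - <<'E'
from h import *
from bench import ctrl
c=ctrl.capture("side")
s=ctrl.observe(); p=s["position"]
im=cv2.resize(c["image"][150:260,260:360],None,fx=5.4,fy=5.4,interpolation=cv2.INTER_CUBIC)
cv2.imwrite("pics/side5a.png",im)
def dr(pts,col):
    q=pix(pts,c); q=((q-[260,150]+.5)*5.4-.5).round().astype(int); cv2.polylines(im,[q.reshape(-1,1,2)],True,col,1)
dr(circ(p[0]-.0003,p[1]-.0008,p[2]-.0275,.019),(0,0,255))
dr(circ(.5772,-.0328,.0738,.033),(255,0,0)); dr(circ(.5772,-.0328,0,.039),(255,0,0))
cv2.imwrite("pics/side5c.png",im)
togo([.5772,-.0328,.1075],ctrl)
E
```

```text
t: 6.75
position: [0.577, -0.031, 0.1172]
ee_rot: [-3.14, 0.002, 0.447]
force: [-0.1, 0.4, -0.1]
width: 0.502
t 6.8 pos [ 0.5774 -0.0311  0.1183] rot [-3.141e+00  9.000e-04  4.466e-01] F [-1.1  -0.25 -0.59] w 0.504
tool delta mm [-0.9  1.4 10.8]
```

View pics/side5c.png

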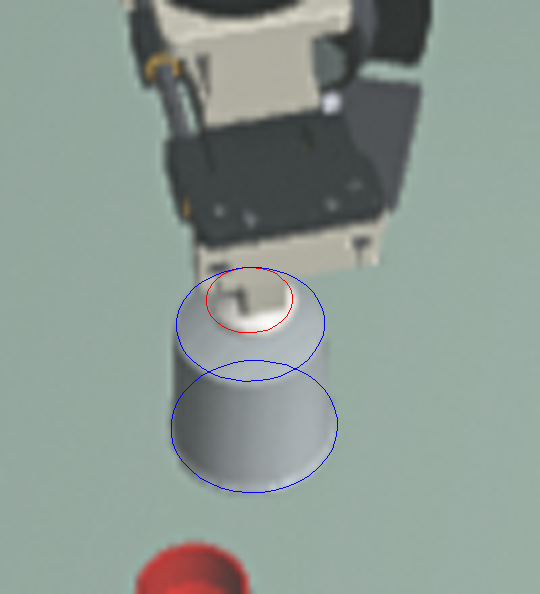

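View pics/side5a.png

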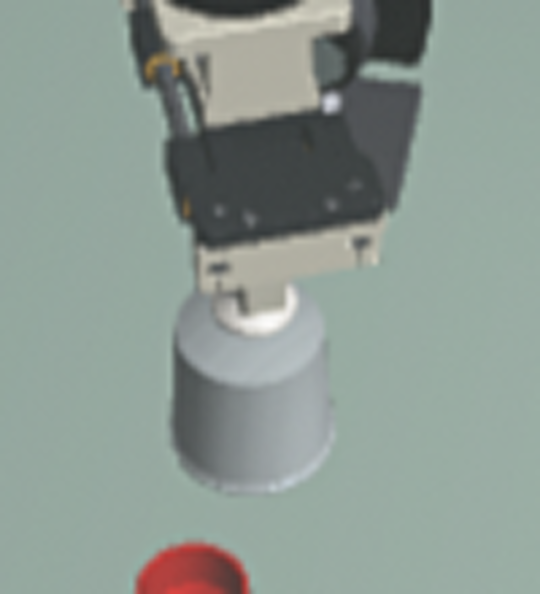

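The foot shows centred at crop x 257 and the dome at 251, so the egg cup is about 2.5 mm toward -x. I correct for that and lower slowly.

```bash
python3 -m inch '[{"delta_rot":[0,0,0],"linear":[0.0014,0.0018,0],"hand":-0.5},{"delta_rot":[0,0,0],"linear":[0,0,0.003],"hand":-0.5},{"delta_rot":[0,0,0],"linear":[0,0,0.003],"hand":-0.5},{"delta_rot":[0,0,0],"linear":[0,0,0.001],"hand":-0.5},{"delta_rot":[0,0,0],"linear":[0,0,0],"hand":-0.5}]'
python3 - <<'E'
from h import *
from bench import ctrl
c=ctrl.capture("side")
s=ctrl.observe(); p=s["position"]
im=cv2.resize(c["image"][170:260,260:360],None,fx=6,fy=6,interpolation=cv2.INTER_CUBIC)
cv2.imwrite("pics/side6a.png",im)
togo([.5794,-.032,.1075],ctrl)
E
```

```text
t: 7.22
position: [0.5795, -0.0327, 0.1114]
ee_rot: [-3.141, 0.0, 0.446]
force: [-0.7, 0.1, -0.7]
width: 0.503
t 7.27 pos [ 0.5795 -0.0327  0.1116] rot [-3.1415e+00  2.0000e-04  4.4580e-01] F [-1.02  0.01 -0.86] w 0.499
tool delta mm [ 0.2 -0.7  4.1]
```

View pics/side6a.png

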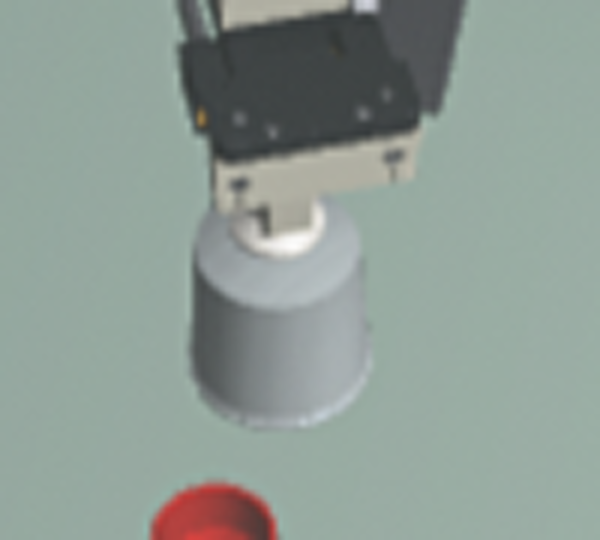

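```bash
python3 - <<'E'
from h import *
import pickle
c=pickle.load(open("m.pkl","rb"))[0]["side"]
for P,r,z in [((.5772,-.0328),.019,.0841),((.5772,-.0328),.033,.0738)]:
    q=((pix(circ(*P,z,r,200),c)-[260,170]+.5)*6-.5); print(q.min(0),q.max(0))
E
python3 -m inch '[{"delta_rot":[0,0,0],"linear":[0,0,0.001],"hand":-0.5},{"delta_rot":[0,0,0],"linear":[0,0,0.001],"hand":-0.5},{"delta_rot":[0,0,0],"linear":[0,0,0],"hand":-0.5}]'
python3 -m inch '[{"delta_rot":[0,0,0],"linear":[0,0,0.001],"hand":-0.5},{"delta_rot":[0,0,0],"linear":[0,0,0],"hand":-0.5}]'
```

```text
[229.41323725 185.92973956] [325.2107322  258.63939309]
[195.31318137 176.89663941] [360.48584924 302.98297185]
t: 7.52
position: [0.5796, -0.0327, 0.1096]
ee_rot: [-3.142, 0.0, 0.446]
force: [0.0, 0.2, -0.4]
width: 0.504
t: 7.68
position: [0.5796, -0.0327, 0.1086]
ee_rot: [-3.141, 0.0, 0.446]
force: [0.3, -0.3, -0.1]
width: 0.5
```

```bash
python3 -m inch '[{"delta_rot":[0,0,0],"linear":[0.0002,-0.001,0],"hand":-0.5},{"delta_rot":[0,0,0],"linear":[0,0,0.0005],"hand":-0.5},{"delta_rot":[0,0,0],"linear":[0,0,0],"hand":-0.5}]'
python3 -m inch '[{"delta_rot":[0,0,0],"linear":[0,0,0.0005],"hand":-0.5},{"delta_rot":[0,0,0],"linear":[0,0,0],"hand":-0.5}]'
python3 -m inch '[{"delta_rot":[0,0,0],"linear":[0,0,0.0005],"hand":-0.5},{"delta_rot":[0,0,0],"linear":[0,0,0],"hand":-0.5}]'
```

```text
t: 7.93
position: [0.5793, -0.0316, 0.1082]
ee_rot: [-3.142, 0.0, 0.446]
force: [0.8, 0.1, -1.1]
width: 0.502
t: 8.1
position: [0.5793, -0.0317, 0.1077]
ee_rot: [-3.142, 0.0, 0.446]
force: [-0.5, 0.1, -0.8]
width: 0.505
t: 8.27
position: [0.5794, -0.0317, 0.1073]
ee_rot: [3.142, -0.0, 0.446]
force: [-0.9, 0.1, -0.5]
width: 0.502
```

```bash
python3 -m inch '[{"delta_rot":[0,0,0],"linear":[0,0,0.0005],"hand":-0.5},{"delta_rot":[0,0,0],"linear":[0,0,0],"hand":-0.5}]'
python3 -m inch '[{"delta_rot":[0,0,0],"linear":[0,0,0.0005],"hand":-0.5},{"delta_rot":[0,0,0],"linear":[0,0,0],"hand":-0.5}]'
```

```text
t: 8.43
position: [0.5795, -0.0317, 0.1071]
ee_rot: [3.141, -0.0, 0.446]
force: [-0.8, 0.4, 3.1]
width: 0.501
t: 8.6
position: [0.5796, -0.0317, 0.107]
ee_rot: [3.141, -0.001, 0.446]
force: [-1.3, 0.2, 7.7]
width: 0.5
```

Contact at TCP z ≈ 0.107. I back off slightly and open gently.

```bash
python3 -m inch '[{"delta_rot":[0,0,0],"linear":[0,0,-0.0006],"hand":-0.5},{"delta_rot":[0,0,0],"linear":[0,0,0],"hand":-0.5}]'
python3 -m inch '[{"delta_rot":[0,0,0],"linear":[0,0,0],"hand":0.01},{"delta_rot":[0,0,0],"linear":[0,0,0],"hand":0.03},{"delta_rot":[0,0,0],"linear":[0,0,0],"hand":0.05},{"delta_rot":[0,0,0],"linear":[0,0,0],"hand":0.08},{"delta_rot":[0,0,0],"linear":[0,0,0],"hand":0.11}]'
python3 -m inch '[{"delta_rot":[0,0,0],"linear":[0,0,0],"hand":0.16},{"delta_rot":[0,0,0],"linear":[0,0,0],"hand":0.22},{"delta_rot":[0,0,0],"linear":[0,0,0],"hand":0.3},{"delta_rot":[0,0,0],"linear":[0,0,0],"hand":0.4},{"delta_rot":[0,0,0],"linear":[0,0,0],"hand":0.5}]'
python3 - <<'E'
from h import *
from bench import ctrl
c=ctrl.capture("side")
im=cv2.resize(c["image"][170:260,260:360],None,fx=6,fy=6,interpolation=cv2.INTER_CUBIC)
cv2.imwrite("pics/side7a.png",im)
togo([.5794,-.032,.1075],ctrl)
E
```

```text
t: 8.77
position: [0.5794, -0.0317, 0.107]
ee_rot: [3.141, -0.0, 0.446]
force: [-0.3, 0.2, 3.4]
width: 0.502
t: 9.18
position: [0.5792, -0.0317, 0.1065]
ee_rot: [-3.141, 0.0, 0.446]
force: [0.5, 0.0, -0.9]
width: 0.549
t: 9.6
position: [0.5794, -0.0317, 0.1068]
ee_rot: [-3.142, -0.0, 0.446]
force: [-0.7, 0.1, -0.3]
width: 0.724
t 9.65 pos [ 0.5794 -0.0317  0.1068] rot [-3.1416 -0.      0.4458] F [0.59 0.47 0.72] w 0.741
tool delta mm [-0.1  0.3 -0.7]
```

View pics/side7a.png

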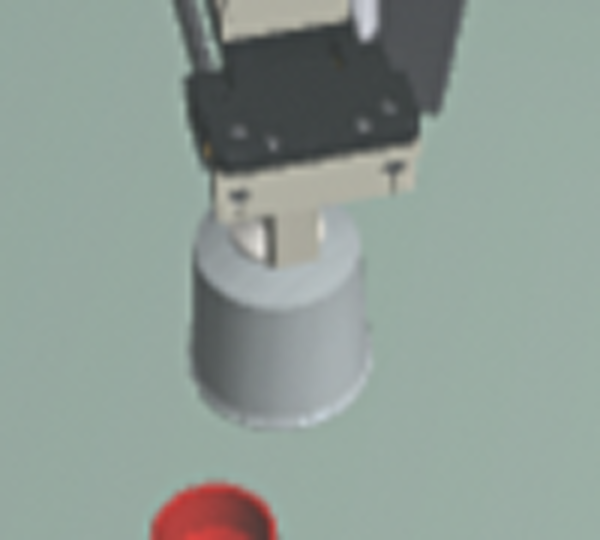

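Still upright and free; lift straight up.

```bash
python3 -m inch '[{"delta_rot":[0,0,0],"linear":[0,0,-0.004],"hand":0.6},{"delta_rot":[0,0,0],"linear":[0,0,-0.01],"hand":0.6},{"delta_rot":[0,0,0],"linear":[0,0,-0.02],"hand":0.6},{"delta_rot":[0,0,0],"linear":[0,0,-0.03],"hand":0.6},{"delta_rot":[0,0,0],"linear":[0,0,-0.03],"hand":0.6}]'
python3 -m inch '[{"delta_rot":[0,0,0],"linear":[0,0,-0.02],"hand":0.6},{"delta_rot":[0,0,0],"linear":[0,0,-0.005],"hand":0.6},{"delta_rot":[0,0,0],"linear":[0,0,0],"hand":0.6}]'
python3 - <<'E'
from h import *
from bench import ctrl
c=ctrl.capture("side")
im=cv2.resize(c["image"][110:260,240:390],None,fx=4,fy=4,interpolation=cv2.INTER_CUBIC)
cv2.imwrite("pics/side8a.png",im)
togo([.622,-.2203,.22],ctrl)
E
```

```text
t: 10.07
position: [0.579, -0.0317, 0.2024]
ee_rot: [-3.141, 0.001, 0.446]
force: [0.1, -0.1, -0.3]
width: 0.797
t: 10.32
position: [0.5799, -0.0318, 0.2282]
ee_rot: [3.14, -0.003, 0.446]
force: [-0.7, -0.1, 0.8]
width: 0.801
t 10.37 pos [ 0.5795 -0.0317  0.2263] rot [ 3.1411e+00 -8.0000e-04  4.4580e-01] F [ 0.19 -0.9  -0.15] w 0.8
tool delta mm [-42.9 188.5   6.3]
```

View pics/side8a.png

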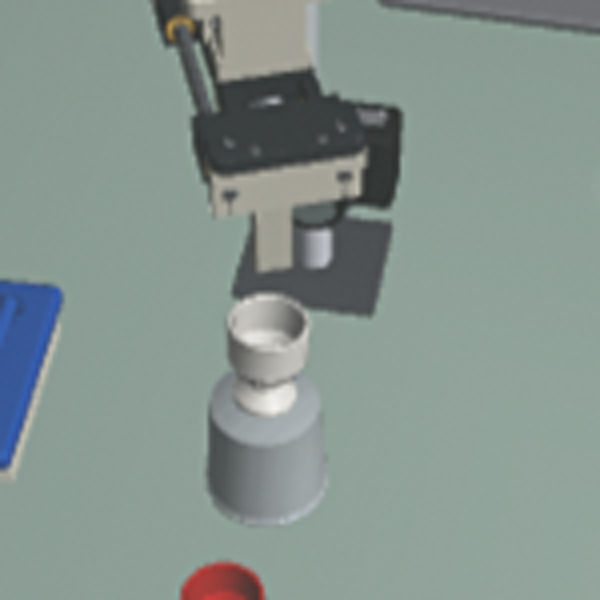

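```bash
python3 -m inch '[{"delta_rot":[0,0,0],"linear":[-0.004,0.016,0],"hand":-1},{"delta_rot":[0,0,0],"linear":[-0.007,0.032,0],"hand":-1},{"delta_rot":[0,0,0],"linear":[-0.008,0.035,0],"hand":-1},{"delta_rot":[0,0,0],"linear":[-0.008,0.035,0],"hand":-1},{"delta_rot":[0,0,0],"linear":[-0.007,0.032,0],"hand":-1}]'
python3 -m inch '[{"delta_rot":[0,0,0],"linear":[-0.006,0.026,0.004],"hand":-1},{"delta_rot":[0,0,0],"linear":[-0.003,0.0125,0.02],"hand":-1},{"delta_rot":[0,0,0],"linear":[0,0,0.02],"hand":-1},{"delta_rot":[0,0,0],"linear":[0,0,0.01],"hand":-1},{"delta_rot":[0,0,0],"linear":[0,0,0],"hand":-1}]'
python3 - <<'E'
from h import *
from bench import ctrl
c=ctrl.capture("side")
im=cv2.resize(c["image"][70:240,240:390],None,fx=3.5,fy=3.5,interpolation=cv2.INTER_CUBIC)
cv2.imwrite("pics/side9a.png",im)
c=ctrl.capture("top")
cv2.imwrite("pics/top9a.png",cv2.resize(c["image"][170:240,290:410],None,fx=6,fy=6,interpolation=cv2.INTER_CUBIC))
togo([.622,-.2203,.16],ctrl)
E
```

```text
t: 10.78
position: [0.613, -0.1834, 0.224]
ee_rot: [-3.14, 0.002, 0.446]
force: [-0.3, -0.1, 1.0]
width: 0.489
t: 11.2
position: [0.6205, -0.2198, 0.1677]
ee_rot: [-3.137, 0.004, 0.446]
force: [0.3, 0.7, -0.2]
width: 0.132
t 11.3 pos [ 0.6217 -0.2198  0.1717] rot [-3.1409e+00  5.0000e-04  4.4630e-01] F [-1.03 -0.74  0.37] w 0.05
tool delta mm [ 0.1  0.6 11.7]
```

View pics/side9a.png

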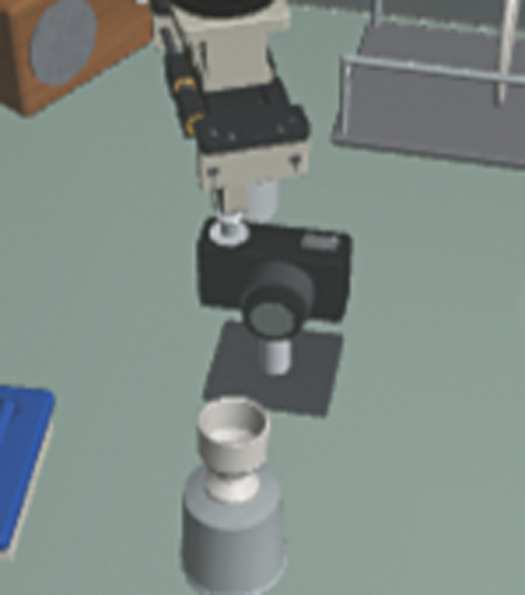

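View pics/top9a.png

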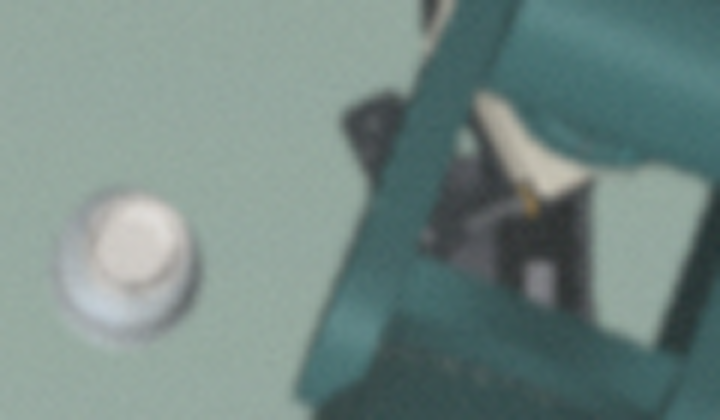

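```bash
python3 -m inch '[{"delta_rot":[0,0,0],"linear":[0,0.0005,0.005],"hand":-1},{"delta_rot":[0,0,0],"linear":[0,0,0.004],"hand":-1},{"delta_rot":[0,0,0],"linear":[0,0,0.002],"hand":-1},{"delta_rot":[0,0,0],"linear":[0,0,0],"hand":-1},{"delta_rot":[0,0,0],"linear":[0,0,0],"hand":-1}]'
python3 -m inch '[{"delta_rot":[0,0,0],"linear":[0,0,0.001],"hand":-1},{"delta_rot":[0,0,0],"linear":[0,0,0],"hand":-1}]'
python3 -m inch '[{"delta_rot":[0,0,0],"linear":[0,0,0.001],"hand":-1},{"delta_rot":[0,0,0],"linear":[0,0,0],"hand":-1}]'
```

```text
t: 11.72
position: [0.6221, -0.2207, 0.161]
ee_rot: [3.141, -0.0, 0.446]
force: [0.2, -0.2, -0.0]
width: 0.005
t: 11.88
position: [0.6221, -0.2208, 0.1599]
ee_rot: [3.141, -0.0, 0.446]
force: [-1.1, 0.0, 0.2]
width: 0.003
t: 12.05
position: [0.622, -0.2208, 0.1587]
ee_rot: [-3.142, 0.0, 0.446]
force: [0.5, -0.2, -0.2]
width: 0.007
```

```bash
python3 -m inch '[{"delta_rot":[0,0,0],"linear":[0,0,0.001],"hand":-1},{"delta_rot":[0,0,0],"linear":[0,0,0],"hand":-1}]'
python3 -m inch '[{"delta_rot":[0,0,0],"linear":[0,0,0.001],"hand":-1},{"delta_rot":[0,0,0],"linear":[0,0,0],"hand":-1}]'
```

```text
t: 12.22
position: [0.6221, -0.2208, 0.1578]
ee_rot: [3.141, -0.0, 0.446]
force: [-0.3, 0.9, 1.7]
width: 0.004
t: 12.38
position: [0.6221, -0.2208, 0.1568]
ee_rot: [3.141, -0.0, 0.446]
force: [-0.1, -0.1, 1.7]
width: 0.004
```

Contact at about 0.158. Halfway stop expected near 0.154.

```bash
python3 -m inch '[{"delta_rot":[0,0,0],"linear":[0,0,0.001],"hand":-1},{"delta_rot":[0,0,0],"linear":[0,0,0],"hand":-1}]'
python3 -m inch '[{"delta_rot":[0,0,0],"linear":[0,0,0.0006],"hand":-1},{"delta_rot":[0,0,0],"linear":[0,0,0],"hand":-1}]'
python3 -m inch '[{"delta_rot":[0,0,0],"linear":[0,0,0.0004],"hand":-1},{"delta_rot":[0,0,0],"linear":[0,0,0],"hand":-1}]'
```

```text
t: 12.55
position: [0.6221, -0.2208, 0.1558]
ee_rot: [3.141, -0.0, 0.446]
force: [0.3, -0.1, 2.6]
width: 0.008
t: 12.72
position: [0.6221, -0.2208, 0.1552]
ee_rot: [3.142, -0.0, 0.446]
force: [0.3, 0.5, 3.8]
width: 0.005
t: 12.88
position: [0.6221, -0.2208, 0.1548]
ee_rot: [3.142, -0.0, 0.446]
force: [-0.2, -0.1, 3.8]
width: 0.006
```

```bash
python3 -m inch '[{"delta_rot":[0,0,0],"linear":[0,0,0.0004],"hand":-1},{"delta_rot":[0,0,0],"linear":[0,0,0],"hand":-1}]'
```

```text
t: 13.05
position: [0.6221, -0.2208, 0.1545]
ee_rot: [3.142, -0.0, 0.446]
force: [-0.5, -0.4, 3.6]
width: 0.009
```

```bash
python3 -m inch '[{"delta_rot":[0,0,0],"linear":[0,0,0.0004],"hand":-1},{"delta_rot":[0,0,0],"linear":[0,0,0],"hand":-1}]'
```

```text
t: 13.22
position: [0.6221, -0.2208, 0.1544]
ee_rot: [3.141, -0.0, 0.446]
force: [-1.3, -0.6, 4.2]
width: 0.005
```

```bash
python3 -m inch '[{"delta_rot":[0,0,0],"linear":[0,0,0.0003],"hand":-1},{"delta_rot":[0,0,0],"linear":[0,0,0],"hand":-1}]'
```

```text
t: 13.38
position: [0.6222, -0.2208, 0.1543]
ee_rot: [3.141, -0.0, 0.446]
force: [-1.8, 1.7, 7.4]
width: 0.005
```

At the halfway stop: the force is 7.4 N and the position is stalled at 0.1543. I hold there for more than 1.2 s.

```bash
python3 -m inch '[{"delta_rot":[0,0,0],"linear":[0,0,0],"hand":-1},{"delta_rot":[0,0,0],"linear":[0,0,0],"hand":-1},{"delta_rot":[0,0,0],"linear":[0,0,0],"hand":-1},{"delta_rot":[0,0,0],"linear":[0,0,0],"hand":-1},{"delta_rot":[0,0,0],"linear":[0,0,0],"hand":-1}]'
python3 -m inch '[{"delta_rot":[0,0,0],"linear":[0,0,0],"hand":-1},{"delta_rot":[0,0,0],"linear":[0,0,0],"hand":-1},{"delta_rot":[0,0,0],"linear":[0,0,0],"hand":-1},{"delta_rot":[0,0,0],"linear":[0,0,0],"hand":-1},{"delta_rot":[0,0,0],"linear":[0,0,0],"hand":-1}]'
python3 -m inch '[{"delta_rot":[0,0,0],"linear":[0,0,0],"hand":-1},{"delta_rot":[0,0,0],"linear":[0,0,0],"hand":-1},{"delta_rot":[0,0,0],"linear":[0,0,0],"hand":-1},{"delta_rot":[0,0,0],"linear":[0,0,0],"hand":-1},{"delta_rot":[0,0,0],"linear":[0,0,0],"hand":-1}]'
python3 -m inch '[{"delta_rot":[0,0,0],"linear":[0,0,0],"hand":-1},{"delta_rot":[0,0,0],"linear":[0,0,0],"hand":-1},{"delta_rot":[0,0,0],"linear":[0,0,0],"hand":-1}]'
```

```text
t: 13.8
position: [0.6222, -0.2208, 0.1544]
ee_rot: [3.141, -0.0, 0.446]
force: [-2.4, -0.1, 6.8]
width: 0.006
t: 14.22
position: [0.6222, -0.2208, 0.1543]
ee_rot: [3.141, -0.0, 0.446]
force: [-0.5, -0.3, 7.5]
width: 0.007
t: 14.63
position: [0.6222, -0.2208, 0.1543]
ee_rot: [3.141, -0.0, 0.446]
force: [-1.0, 0.4, 6.4]
width: 0.005
t: 14.88
position: [0.6222, -0.2208, 0.1543]
ee_rot: [3.141, -0.0, 0.446]
force: [-1.8, 0.3, 7.4]
width: 0.002
```

Held for 1.5 s at a steady 7 N. Now press fully down in 1 mm steps.

```bash
python3 -m inch '[{"delta_rot":[0,0,0],"linear":[0,0,0.001],"hand":-1},{"delta_rot":[0,0,0],"linear":[0,0,0.001],"hand":-1},{"delta_rot":[0,0,0],"linear":[0,0,0],"hand":-1}]'
python3 -m inch '[{"delta_rot":[0,0,0],"linear":[0,0,0.001],"hand":-1},{"delta_rot":[0,0,0],"linear":[0,0,0.001],"hand":-1},{"delta_rot":[0,0,0],"linear":[0,0,0],"hand":-1}]'
```

```text
t: 15.13
position: [0.6222, -0.2208, 0.1525]
ee_rot: [3.141, -0.001, 0.446]
force: [-2.7, 1.0, 9.7]
width: 0.006
t: 15.38
position: [0.6222, -0.2208, 0.1505]
ee_rot: [3.141, -0.001, 0.446]
force: [-2.7, 1.3, 9.9]
width: 0.004
```

```bash
python3 -m inch '[{"delta_rot":[0,0,0],"linear":[0,0,0.0007],"hand":-1},{"delta_rot":[0,0,0],"linear":[0,0,0],"hand":-1}]'
```

```text
t: 15.55
position: [0.6222, -0.2208, 0.1503]
ee_rot: [3.141, -0.001, 0.446]
force: [-3.3, 1.7, 10.6]
width: 0.009
```

```bash
python3 -m inch '[{"delta_rot":[0,0,0],"linear":[0,0,0.0007],"hand":-1},{"delta_rot":[0,0,0],"linear":[0,0,0],"hand":-1}]'
python3 -m inch '[{"delta_rot":[0,0,0],"linear":[0,0,0.0005],"hand":-1},{"delta_rot":[0,0,0],"linear":[0,0,0],"hand":-1}]'
```

```text
t: 15.72
position: [0.6223, -0.2208, 0.1502]
ee_rot: [3.14, -0.001, 0.446]
force: [-5.4, 1.1, 15.6]
width: 0.003
t: 15.88
position: [0.6223, -0.2209, 0.1501]
ee_rot: [3.14, -0.001, 0.446]
force: [-6.8, 1.7, 19.6]
width: -0.003
```

Hard stop at 0.1501 (19.6 N, 4.2 mm beyond halfway). Retract.

```bash
python3 -m inch '[{"delta_rot":[0,0,0],"linear":[0,0,-0.003],"hand":-1},{"delta_rot":[0,0,0],"linear":[0,0,-0.005],"hand":-1},{"delta_rot":[0,0,0],"linear":[0,0,-0.015],"hand":-1},{"delta_rot":[0,0,0],"linear":[0,0,-0.03],"hand":-1},{"delta_rot":[0,0,0],"linear":[0,0,-0.03],"hand":-1}]'
python3 -m inch '[{"delta_rot":[0,0,0],"linear":[-0.02,0,-0.02],"hand":-1},{"delta_rot":[0,0,0],"linear":[-0.03,0.01,0],"hand":-1},{"delta_rot":[0,0,0],"linear":[-0.03,0.01,0],"hand":-1},{"delta_rot":[0,0,0],"linear":[-0.03,0.01,0],"hand":-1},{"delta_rot":[0,0,0],"linear":[-0.03,0.01,0],"hand":-1}]'
python3 -m inch '[{"delta_rot":[0,0,0],"linear":[-0.03,0.01,0],"hand":-1},{"delta_rot":[0,0,0],"linear":[-0.02,0.005,0],"hand":-1},{"delta_rot":[0,0,0],"linear":[-0.01,0,0],"hand":-1},{"delta_rot":[0,0,0],"linear":[0,0,0],"hand":-1},{"delta_rot":[0,0,0],"linear":[0,0,0],"hand":-1}]'
python3 - <<'E'
from h import *
from bench import ctrl
for n in ("side","top"):
    c=ctrl.capture(n); cv2.imwrite(f"pics/{n}10.png",c["image"])
    a=c["image"][100:260,240:390] if n=="side" else c["image"][170:240,290:410]
    cv2.imwrite(f"pics/{n}10c.png",cv2.resize(a,None,fx=3.7 if n=="side" else 6,fy=3.7 if n=="side" else 6,interpolation=cv2.INTER_CUBIC))
togo([.622,-.2203,.16],ctrl)
E
```

```text
t: 16.3
position: [0.6215, -0.2206, 0.2315]
ee_rot: [-3.14, 0.002, 0.446]
force: [-0.1, 0.0, 0.5]
width: 0.007
t: 16.72
position: [0.5118, -0.3178, 0.2517]
ee_rot: [3.141, -0.0, 0.446]
force: [0.4, 0.1, -0.8]
width: 0.001
t: 17.13
position: [0.4655, -0.3564, 0.2513]
ee_rot: [3.141, -0.0, 0.445]
force: [0.6, 0.4, -0.3]
width: 0.005
t 17.23 pos [ 0.4662 -0.3559  0.251 ] rot [-3.1415e+00 -3.0000e-04  4.4670e-01] F [0.75 0.4  0.16] w 0.006
tool delta mm [199.1 -54.9  91. ]
```

View pics/side10c.png

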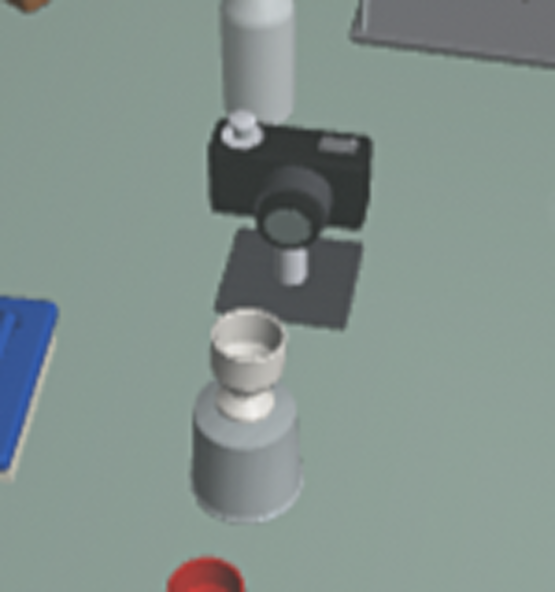

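View pics/top10.png

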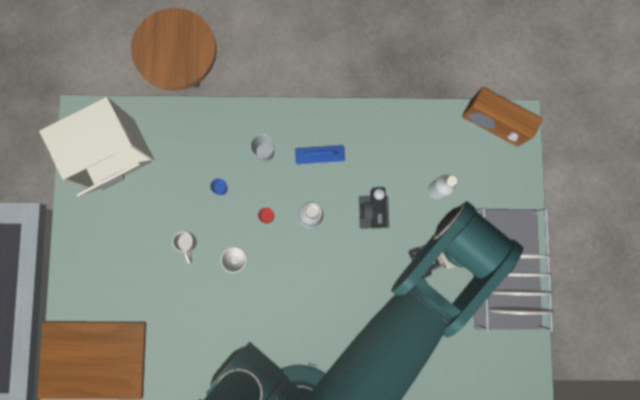

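View pics/top10c.png

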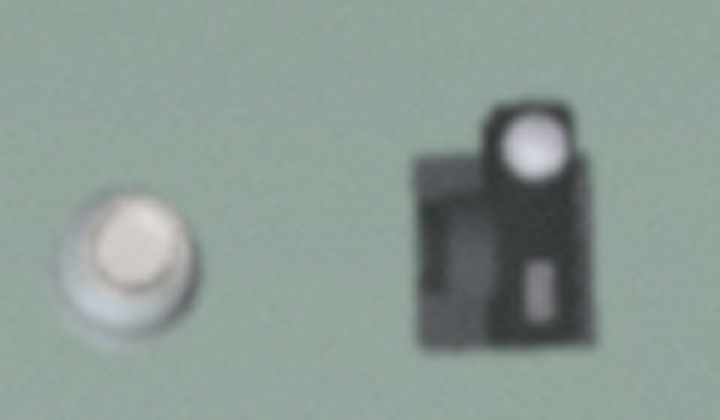

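The egg cup stands upright and centred, the button top sits visibly lower, and every other object is in its original pixel position. Handing in.

```bash
python3 - <<'E'
from bench import ctrl
print(ctrl.sign_off())
E
```

```text
the job is handed in; nothing more can be done
None
```

The white egg cup is upright on the middle of the upturned steel cup and released. The button has been pressed to halfway, held, then pushed fully down. I handed in at about 17 s of the 58 s.

- **Egg cup:** before lowering I corrected about 2.5 mm toward +x, because the side view showed the egg cup off-centre over the dome. It touched down at under 8 N. The final pictures from both cameras show it still standing, centred by eye. The steel cup shows no visible shift; I did not measure it.
- **Button:** I felt the top at about 0.158 m and the halfway stop at 0.1543 m. I held there for about 1.5 s at roughly 7 N. I then pressed 4.2 mm further to the hard stop, reaching about 20 N, and took the hand away. The final side view shows the button sitting lower than at the start.
- **Everything else:** the red and blue look-alikes and the other objects appear where they were in the final pictures.

The two cameras disagreed on the egg cup's starting position by about 3 mm, so I relied on the side view for the final centring. No check failed. I could not read the button's joint values, so the full press is judged only from force, travel and the picture.

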